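# Lock the green tube gauge's barrel

### The job

On the green tube gauge, first push the sliding fork fully home by its black tab, so that it straddles the red index arm and holds the barrel still; then turn the knurled brass lock ring clockwise (seen from above) until it is tight, its white mark in line with the red index arm. Do not let the barrel turn on the way, and leave the ring of the blue gauge, which is already locked, as it is.

Things in the scene. Friction and masses are not known exactly. Their poses are not given: they have to be found in the camera images.
- barrel_axis (a point): GREEN gauge (bolted down): point on its brass barrel's upright axis at the lock ring's mid-height, 72 mm above the bench. Axes are the barrel's: z up, red index arm along -x towards the fork (8 mm wide, tip 62 mm from axis, 29-39 mm above bench). Neck below the ring: 48 mm diameter. Barrel end 32 mm diameter, top at 98 mm. The barrel turns freely; the ring drags it unless the fork holds the arm.
- fork_tab (a point): Centre of the black tab (12 mm along the slide, 24 mm across, 40 to 88 mm above the bench, this point at 64) on the GREEN gauge's aluminium fork. x points level along the slide to the barrel, z up. Slides 40 mm at about 3 N and stays put; at its stop, fully home, it is 125 mm (level) from the barrel's axis, starting 159-165 mm away. Its prongs, 20 mm apart, 28-40 mm high, then straddle the arm.
- lock_ring (a joint): Turn of the GREEN gauge's knurled brass lock ring (56 mm diameter, 60 to 84 mm above the bench) on its barrel, rad, growing clockwise seen from above. Starts loose at 0.1 to 0.5; 1.4 is tight: a hard stop, with the white mark on the ring's top in line with the index arm. Turning takes 0.12 N m; it stays where left and keeps its height.
- spare_ring (a joint): The same for the ring of the BLUE gauge, a bystander alike but for its blue paint: already tight at 1.4. Each gauge has a base plate in its colour, 250 x 84 x 12 mm. Other bystanders: a standing brass mouthpiece (87 mm high), a mallet with a red handle and a brass bell standing on its 122 mm rim (220 mm high).

How it is judged:
On the way, in this order (a step that is already met when the one before it is completed fails the run):
1. the fork is home (tab within 135 mm of the barrel's axis) astride the index arm (horizontal distance between fork_tab and barrel_axis below 0.135 m and angle between the x axis of barrel_axis and the x axis of fork_tab, either way round below 0.18 rad), for 0.2 s.
2. the lock ring is tight (above 1.2 rad) (value of joint lock_ring above 1.2 rad), for 0.2 s.
At the end, for the whole second after the job is handed in: The green gauge's fork is home (tab within 135 mm of the barrel's axis, level; 125 mm is its stop) with the index arm within 0.18 rad of the slide's direction, its lock ring is above 1.2 rad (stop at 1.4), and the blue gauge's ring is still above 1.2 rad (all of step 1 and value of joint each of lock_ring, spare_ring above 1.2 rad); the robot touches nothing.
It fails at once if the green gauge's barrel turned more than 0.3 rad away from the slide's direction (angle between the x axis of barrel_axis and the x axis of fork_tab, either way round above 0.3 rad).
It fails at once if the blue gauge's ring loosened (below 1.2 rad) (value of joint spare_ring below 1.2 rad).
It also fails if it takes over 40 s, if anything falls off the work surface, if the arm or the gripper's body presses on something with over 40 N, if the wrist force passes 120 N, or if a joint passes its speed limit or range.

### The arm

A 7-joint arm with a two-finger parallel gripper is mounted at the origin on the work surface. World frame = base frame: x ahead of the robot, y to its left, z up, the work surface at z = 0. Lengths are in m, angles in rad, forces in N, time in s.
With the tool pointing down it reaches from about 0.35 to 0.9 m from the base axis. Payload 8.1 kg.
Tool frame: the origin (TCP) lies at the very end of the fingers, on their centre line; the grasp point (between the pads) lies 19 mm behind it; z points along the fingers, y is the direction in which the jaws open and shut (so a half turn about z gives the same grasp; the last joint's range is limited). The gripper opens to 85 mm and grips with 20 to 120 N. Pads are 22 mm wide; open, the fingers measure 114 mm over their backs; the gripper's body (76 mm by 85 mm) begins 54 mm behind the grasp point. The pads swing forward as they close: fully open they stand 13 mm farther back than shut.
Start: joints at [1.087, 0.434, 0.025, 1.573, -0.012, 1.134, -0.075], TCP at [0.232, -0.58, 0.231] pointing down, gripper open.
Joint ranges: [-2.62, 2.62], [-0.44, 2.09], [-1.27, 1.32], [0.08, 2.57], [-1.32, 4.46], [0.12, 2], [-2.74, 2.74]. Speed limits (rad/s): [2.22, 2.22, 3.01, 3.01, 3.14, 3.14, 3.14].

### API

Orientations are given as a unit quaternion [x, y, z, w].
In Python, from rig import env gives the robot as it stands.
- The arm moves only by the tool apply_moves, never from a script. Its argument "motion" is a list that holds one entry, the list of rows, each a list of 6 numbers: the shift along the tool's x, y, z as a fraction of full scale, then the turn, a rotation vector about the tool's x, y, z as a fraction of full scale. In form: [[[dx, dy, dz, ax, ay, az], ...]]. A call has exactly 8 rows; each row shifts and turns the commanded pose from where the row before left it, along the tool's axes as they then stand; what a row does not reach is not made up. Full scale, the value 1, is 40 mm for a shift and 0.1 rad for a turn. A row lasts 1/12 s, in which the tool goes at most 41.7 mm and 7.16 degrees, less where a joint would pass 70% of its speed; a pose out of reach is approached as far as the arm can. A call with a number of a shift or a turn outside -1 to 1 is refused whole. A call with a gripper value outside its range is refused whole. "hand" is the opening, from 0 (shut) to 1 (fully open), set as the call begins (left out, the last holds). The fingers move at their own pace and stop on an object; the grip force is fixed at half the most. Time passes only in rows, so rows that do not move let the fingers close, or fill a call up. It gives the time, the measured TCP pose, the force and the opening at its end, in the units of the state.
- env.read_state(): the state, without advancing time (a new reading comes with each control period).
- env.snapshot(name): name is "side" or "top" or "wrist"; returns a dict with "img" (480x640x3 uint8, red, green, blue), "K" (3x3 intrinsics, pixels), "k1" (the pictures are not rectified: a ray, as slopes to the right and down, at radius r is drawn at 1 + k1 r^2 times it, then the intrinsics apply), "R" (3x3) and "t" (3): a world point X has camera coordinates R X + t; the wrist camera has in their place "T_tool_cam" (4x4, takes a point from camera to tool coordinates, whose origin is the TCP and whose axes are the flange's). Camera axes: x right, y down, z forward; pixel columns grow to the right and rows downward; lengths in m; the calibration is good to about 2 mm. A picture is of the moment at which its call begins: read the wrist's pose just before it. There is no depth.
- env.close_job(): hands the job in, once; it reports no verdict.
The state is a dict: "clock": time; "q": joint angles; "joint_vel": joint speeds; "joint_efforts": joint torques, N m; "eef_pos": TCP position; "ee_rot": TCP orientation; "contact_force": force on the tool from outside, world axes, zero at the start; "ft_torque": the same for the moment, N m; "grip_width": finger opening in m.
Only numpy, scipy, OpenCV 4.12 (cv2) and the standard library are available. Lean on these libraries where they do the work, as an engineer would, in place of code of your own. Each camera call takes 0.05 s, during which the arm holds its last target. There are 200 camera calls.

## Working session

There is one attempt and no reset: what is moved stays moved. The work goes in short steps, Python scripts to look and compute and a tool call to move; the robot and the scene stay as the last step left them, time stands still between calls to the robot, and variables do not carry over. Pictures are saved under pics/ and viewed, about 8 in all and at most 12, crops included, and the job is handed in when it is done.

Besides the shell and the picture viewer there is one more tool, called as a command line: name --argument value ..., lists and objects as JSON in quotes. apply_moves: Moves the arm, as the interface text tells. Its arguments: {"type":"object","properties":{"motion":{"type":"array"},"hand":{"type":"number"}},"required":["motion"]}

```bash
mkdir -p pics; ls; python3 - <<'E'
from rig import env
import cv2,numpy as np,pickle
print(env.read_state())
d={}
for n in("top","side"):
    s=env.snapshot(n);d[n]=s
    cv2.imwrite(f"pics/{n}0.png",s["img"][:,:,::-1]); print(n,{k:np.round(v,4).tolist() for k,v in s.items() if k!="img"})
pickle.dump(d,open("s0.pkl","wb"))
E
```

```text
pics
{'clock': 0.0, 'q': array([ 1.08736856,  0.43523827,  0.02495608,  1.57410894, -0.01161956,
        1.13398085, -0.07506996]), 'joint_vel': array([-0.00070377, -0.00056715,  0.00030252,  0.00173345,  0.00056865,
       -0.00104875, -0.00112428]), 'joint_efforts': array([-6.71499638e-04, -6.70482087e+01,  1.02485709e+00, -3.16222930e+01,
        1.55804178e-02,  1.24826463e-02,  2.24974812e-06]), 'eef_pos': array([ 0.23207919, -0.57976726,  0.23051168]), 'ee_rot': array([ 9.81928784e-01,  1.89249123e-01, -2.08914426e-04, -7.67265808e-04]), 'contact_force': array([-0.66675681,  0.5054515 , -0.72190644]), 'ft_torque': array([ 0.0047559 ,  0.01869859, -0.01194287]), 'grip_width': 0.08519504091912126}
top {'K': [[493.8483, 0.0, 318.1563], [0.0, 493.8483, 240.5434], [0.0, 0.0, 1.0]], 'k1': -0.0234, 'R': [[-0.1355, -0.9908, 0.0018], [-0.9692, 0.1321, -0.208], [0.2059, -0.0299, -0.9781]], 't': [0.0279, 0.5347, 0.7681]}
side {'K': [[539.065, 0.0, 318.6415], [0.0, 539.065, 258.1503], [0.0, 0.0, 1.0]], 'k1': -0.1446, 'R': [[-0.9833, -0.1819, -0.0086], [-0.1247, 0.707, -0.6962], [0.1327, -0.6834, -0.7178]], 't': [0.5195, 0.1762, 0.853]}
```

View pics/top0.png

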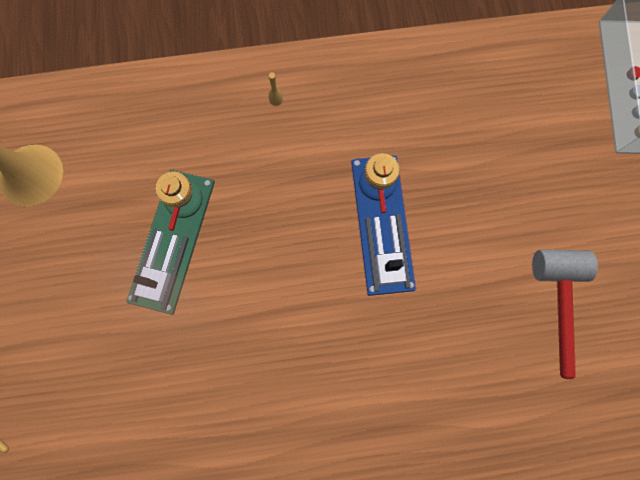

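View pics/side0.png

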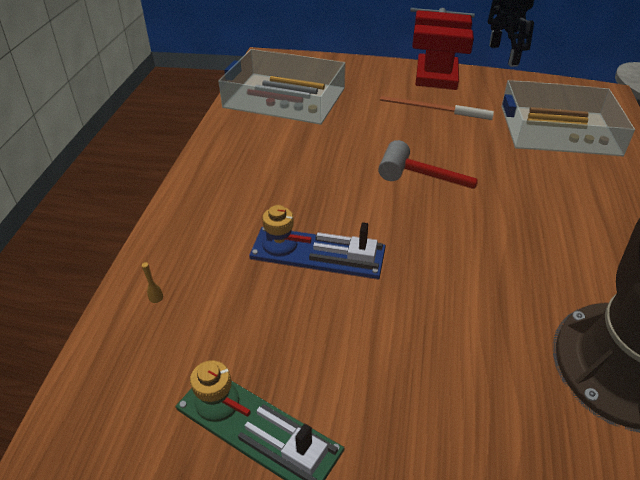

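The top view shows the green gauge's barrel top at about (172,187) and its tab at (147,282). The side view shows the barrel top at (210,371) and the tab top at (304,430). Next I triangulate these.

```bash
cat > h.py <<'E'
import numpy as np,cv2,pickle
from scipy.spatial.transform import Rotation as Ro
def ray(s,uv):
    # undistort: only k1
    n=cv2.undistortPoints(np.array([[uv]],float),s["K"],np.array([s["k1"],0,0,0.]))[0,0]
    R,t=s["R"],s["t"]; d=R.T@np.r_[n,1]; return -R.T@t,d/np.linalg.norm(d)
def atz(s,uv,z):
    o,d=ray(s,uv); return o+d*(z-o[2])/d[2]
def tri(*pairs):
    A=np.zeros((3,3));b=np.zeros(3);L=[ray(*p) for p in pairs]
    for o,d in L: P=np.eye(3)-np.outer(d,d);A+=P;b+=P@o
    X=np.linalg.solve(A,b); return X,[np.linalg.norm(np.cross(X-o,d)) for o,d in L]
def wrist(env):
    st=env.read_state(); s=env.snapshot("wrist")
    T=np.eye(4);T[:3,:3]=Ro.from_quat(st["ee_rot"]).as_matrix();T[:3,3]=st["eef_pos"]
    C=np.linalg.inv(T@s["T_tool_cam"]); s["R"],s["t"]=C[:3,:3],C[:3,3]; return s,st
def proj(s,X):
    r=cv2.Rodrigues(s["R"])[0]
    return cv2.projectPoints(np.array([X],float),r,s["t"],s["K"],np.array([s["k1"],0,0,0.]))[0].reshape(2)
E
python3 - <<'E'
from h import *
d=pickle.load(open("s0.pkl","rb"));T,S=d["top"],d["side"]
for n,a,b,z in(("barrel",(171,187),(210,371),.098),("tab",(147,282),(304,430),.088),("blue",(382,169),(278,211),.098)):
    print(n,*tri((T,a),(S,b)),atz(T,a,z),atz(S,b,z))
b=cv2.resize(T["img"][150:330,100:240],None,fx=3.3,fy=3.3,interpolation=2); 
c=cv2.resize(S["img"][340:480,160:360],None,fx=2.5,fy=2.5,interpolation=2)
o=np.zeros((600,800,3),np.uint8);o[:594,:300]=b[:594,:300] if b.shape[1]<=300 else cv2.resize(b,(300,594));o[:350,300:800]=c
cv2.imwrite("pics/crop.png",o[:,:,::-1])
from rig import env
s,st=wrist(env);print(s["T_tool_cam"],s["K"][0,0])
E
```

```text
barrel [0.64767869 0.18231585 0.09427461] [np.float64(0.0011659461669429924), np.float64(0.0011659461669431496)] [0.6450661  0.18124647 0.098     ] [0.64759199 0.18421173 0.098     ]
tab [0.50138665 0.2369981  0.07619059] [np.float64(0.002252469526532485), np.float64(0.0022524695265324097)] [0.49707349 0.23315185 0.088     ] [0.50215703 0.24233989 0.088     ]
blue [ 0.63143893 -0.16342654  0.0964143 ] [np.float64(0.0016404630938755332), np.float64(0.0016404630938756358)] [ 0.6291524  -0.16300365  0.098     ] [ 0.63264049 -0.1622877   0.098     ]
[[ 2.35357273e-04 -9.61957546e-01 -2.73198874e-01  6.94159103e-02]
 [ 9.99999591e-01 -1.20645550e-05  9.03967003e-04 -3.62350005e-04]
 [-8.72873902e-04 -2.73198975e-01  9.61957150e-01 -1.43512349e-01]
 [ 0.00000000e+00  0.00000000e+00  0.00000000e+00  1.00000000e+00]] 382.3902054162669
```

Both points fit: the tab-to-barrel distance is about 156 mm against the expected 159–165, and the heights are near the stated ones. I now move above the gauge.

apply_moves --motion '[[[0.6,-0.66,0,0,0,0],[0.6,-0.66,0,0,0,0],[0.6,-0.66,0,0,0,0],[0.6,-0.66,0,0,0,0],[0.6,-0.66,0,0,0,0],[0.6,-0.66,0,0,0,0],[0.6,-0.66,0,0,0,0],[0.6,-0.66,0,0,0,0]]]' --hand 0

```text
clock: 0.82
eef_pos: [0.3322, -0.3111, 0.2313]
ee_rot: [0.982, 0.189, -0.0, 0.0]
contact_force: [0.1, -0.1, -0.3]
grip_width: 0.0002
```

apply_moves --motion '[[[0.6,-0.66,0,0,0,0],[0.6,-0.66,0,0,0,0],[0.6,-0.66,0,0,0,0],[0.6,-0.66,0,0,0,0],[0.6,-0.66,0,0,0,0],[0.6,-0.66,0,0,0,0],[0.6,-0.66,0,0,0,0],[0.6,-0.66,0,0,0,0]]]'

```text
clock: 1.48
eef_pos: [0.4319, -0.0437, 0.2314]
ee_rot: [0.982, 0.189, 0.0, 0.0]
contact_force: [1.1, -0.8, -0.3]
grip_width: 0.0003
```

apply_moves --motion '[[[0.6,-0.66,0,0,0,0],[0.6,-0.66,0,0,0,0],[0.6,-0.66,0,0,0,0],[0.6,-0.66,0,0,0,0],[0.6,-0.66,0,0,0,0],[0.6,-0.66,0,0,0,0],[0.6,-0.66,0,0,0,0],[0.6,-0.66,0,0,0,0]]]'

```text
clock: 2.15
eef_pos: [0.5319, 0.2235, 0.231]
ee_rot: [0.982, 0.189, -0.0, 0.0]
contact_force: [1.1, 0.5, -0.3]
grip_width: -0.0001
```

apply_moves --motion '[[[0,0,0,0,0,-1],[0,0,0,0,0,-1],[0,0,0,0,0,-1],[0,0,0,0,0,-1],[0,0,0,0,0,-1],[0,0,0,0,0,-1],[0,0,0,0,0,-1],[0,0,0,0,0,-1]]]'

```text
clock: 2.82
eef_pos: [0.5315, 0.2218, 0.231]
ee_rot: [0.829, 0.559, -0.0, -0.0]
contact_force: [-0.7, 0.0, -0.0]
grip_width: -0.0001
```

```bash
python3 - <<'E'
from h import *
from rig import env
s,st=wrist(env);pickle.dump(s,open("w1.pkl","wb"))
cv2.imwrite("pics/w1.png",s["img"][:,:,::-1])
print(st["clock"],st["q"],st["eef_pos"],Ro.from_quat(st["ee_rot"]).as_matrix(),st["contact_force"],st["grip_width"])
for X in([.647,.182,.098],[.5,.235,.088]):print(proj(s,X))
E
```

```text
2.8167 [-0.03168406  0.43470941 -0.64134533  1.6560339   0.28024052  1.14514472
 -1.13068351] [0.53145938 0.22181737 0.23100167] [[ 3.75836333e-01  9.26685912e-01 -5.20280805e-04]
 [ 9.26685934e-01 -3.75836515e-01 -3.07698701e-04]
 [-4.80680576e-04 -3.66492552e-04 -9.99999817e-01]] [-0.68630859  0.01736425 -0.01660209] -9.24946385955484e-05
[487.03670788 219.96254384]
[277.45765365 224.85520385]
```

View pics/w1.png

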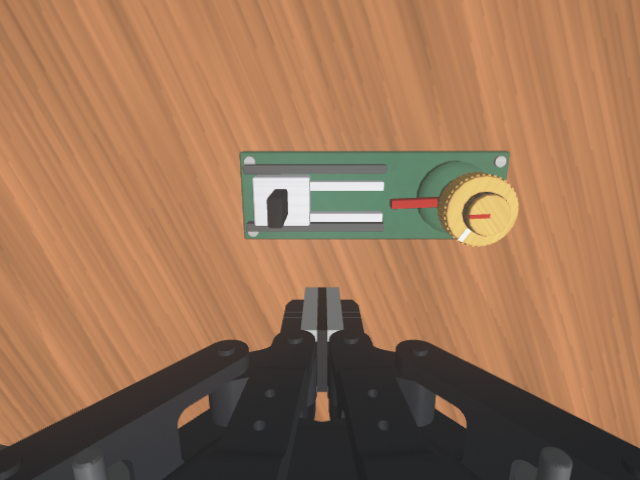

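The wrist view shows the green gauge level with the image. The tab top is at about (275,210), the barrel top at (493,214), the white mark at (465,235) and the index arm runs along row 203. The slide therefore lies along tool y.

```bash
python3 - <<'E'
from h import *
d=pickle.load(open("s0.pkl","rb"));T,S=d["top"],d["side"];w=pickle.load(open("w1.pkl","rb"))
R=np.array([[.3758,.9267],[.9267,-.3758]])
p=np.array([.53146,.22182])
for n,a,b,c,z in(("barrel",(171,187),(210,371),(493,214),.098),("tab",(147,282),(304,429),(275,211),.088)):
    for X in (tri((w,c),(T,a))[0],tri((w,c),(S,b))[0],tri((w,c),(T,a),(S,b))[0],atz(w,c,z)): print(n,X,"tool xy",R@(X[:2]-p))
for e in((241,152),(508,152),(245,239)):print(R@(atz(w,e,.012)[:2]-p))
print("arm",R@(atz(w,(392,204),.039)[:2]-p),R@(atz(w,(437,203),.039)[:2]-p))
E
```

```text
barrel [0.65082302 0.1830157  0.09190999] tool xy [0.00889667 0.12519637]
barrel [0.64843962 0.18638872 0.102227  ] tool xy [0.01112677 0.12172009]
barrel [0.64974509 0.18270711 0.09394076] tool xy [0.00820562 0.12431342]
barrel [0.65222714 0.18472084 0.098     ] tool xy [0.0110045  0.12585678]
tab [0.49966615 0.2414791  0.06564334] tool xy [ 0.00626996 -0.03685125]
tab [0.50270683 0.24542477 0.09467626] tool xy [ 0.0110691  -0.03551624]
tab [0.5010691  0.23918456 0.07713182] tool xy [ 0.00467084 -0.03468884]
tab [0.50266316 0.24563154 0.088     ] tool xy [ 0.0112443  -0.03563441]
[ 0.05114262 -0.07457398]
[0.05094371 0.17147848]
[-0.03230977 -0.07551952]
arm [0.00758327 0.06235293] [0.00845739 0.10212881]
```

View pics/crop.png

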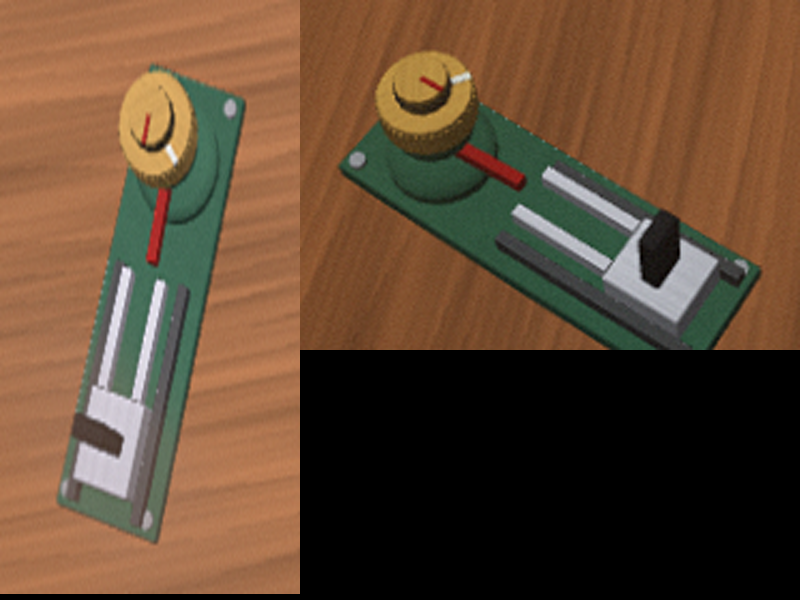

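The slide centreline is at tool x ≈ +9.5 mm, the tab at y ≈ −36 mm and the barrel at y ≈ +125.5 mm, which makes 161 mm between them, as the text says. I go down behind the tab.

apply_moves --motion '[[[0.12,-0.88,0,0,0,0],[0.12,-0.88,0,0,0,0],[0,0,0.9,0,0,0],[0,0,0.9,0,0,0],[0,0,0.9,0,0,0],[0,0,0.9,0,0,0],[0,0,0.65,0,0,0],[0,0,0,0,0,0]]]'

```text
clock: 3.53
eef_pos: [0.4673, 0.2553, 0.0565]
ee_rot: [0.831, 0.556, -0.004, -0.0]
contact_force: [-0.8, -0.4, 0.0]
grip_width: -0.0
```

```bash
python3 - <<'E'
from h import *
from rig import env
s,st=wrist(env);T=env.snapshot("side")
o=np.vstack([s["img"][100:400,100:540],cv2.resize(T["img"][330:480,140:360],None,fx=2,fy=2,interpolation=2)])
cv2.imwrite("pics/p1.png",o[:,:,::-1])
print(st["clock"],st["q"],st["eef_pos"],st["contact_force"])
E
```

```text
3.5333 [-0.18873238  0.57666056 -0.56846774  1.93879645  0.43872406  0.75961235
 -1.40309658] [0.46729288 0.25529015 0.05651098] [-8.32067312e-01 -3.89786527e-01  6.31335161e-04]
```

View pics/p1.png

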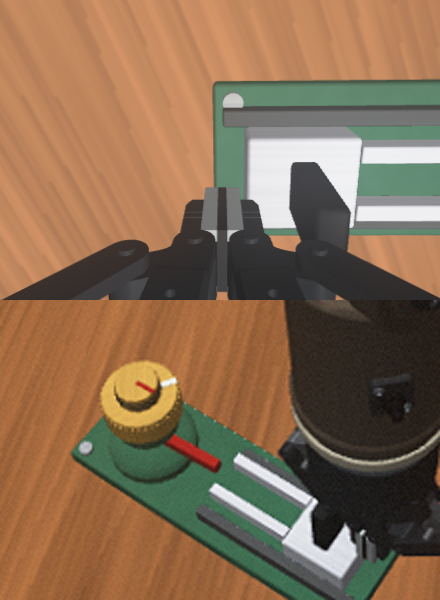

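The crop shows the closed fingertips behind the tab with a gap, on its centreline. I push.

apply_moves --motion '[[[0,0.14,0,0,0,0],[0,0.14,0,0,0,0],[0,0.14,0,0,0,0],[0,0.14,0,0,0,0],[0,0.14,0,0,0,0],[0,0.14,0,0,0,0],[0,0.14,0,0,0,0],[0,0.14,0,0,0,0]]]'

```text
clock: 4.3
eef_pos: [0.5121, 0.2405, 0.0614]
ee_rot: [0.831, 0.557, 0.0, -0.0]
contact_force: [-3.6, 3.0, 2.9]
grip_width: 0.0002
```

apply_moves --motion '[[[0,0.05,0,0,0,0],[0,0.05,0,0,0,0],[0,0.05,0,0,0,0],[0,0,0,0,0,0],[0,0,0,0,0,0],[0,0,0,0,0,0],[0,0,0,0,0,0],[0,0,0,0,0,0]]]'

```text
clock: 4.97
eef_pos: [0.5155, 0.2389, 0.0612]
ee_rot: [0.83, 0.557, -0.001, -0.001]
contact_force: [-7.0, 2.6, 4.8]
grip_width: -0.0001
```

apply_moves --motion '[[[0,0.05,0,0,0,0],[0,0.05,0,0,0,0],[0,0,0,0,0,0],[0,0,0,0,0,0],[0,0,0,0,0,0],[0,0,0,0,0,0],[0,0,0,0,0,0],[0,0,0,0,0,0]]]'

```text
clock: 5.63
eef_pos: [0.5158, 0.2387, 0.0611]
ee_rot: [0.83, 0.558, -0.003, -0.002]
contact_force: [-18.3, 5.1, 12.0]
grip_width: -0.0003
```

The fork is at its stop: 0.3 mm of movement for 19 N. I back off, rise and go over the barrel.

apply_moves --motion '[[[0,-0.5,0,0,0,0],[0,0,-1,0,0,0],[0,0,-1,0,0,0],[0,0,-1,0,0,0],[0,0.85,0,0,0,0],[0,0.85,0,0,0,0],[0,0.85,0,0,0,0],[0,0.85,0,0,0,0]]]'

```text
clock: 6.3
eef_pos: [0.6299, 0.1908, 0.1816]
ee_rot: [0.831, 0.556, -0.0, 0.001]
contact_force: [-0.3, 1.1, -0.5]
grip_width: 0.0
```

apply_moves --motion '[[[0,0.5,0,0,0,0],[0,0.3,0,0,0,0],[0,0,0,0,0,0],[0,0,0,0,0,0],[0,0,0,0,0,0],[0,0,0,0,0,0],[0,0,0,0,0,0],[0,0,0,0,0,0]]]' --hand 1

```text
clock: 6.97
eef_pos: [0.6571, 0.1811, 0.1816]
ee_rot: [0.83, 0.557, 0.0, 0.0]
contact_force: [0.1, 0.2, -1.3]
grip_width: 0.0855
```

```bash
python3 - <<'E'
from h import *
from rig import env
s,st=wrist(env);pickle.dump(s,open("w2.pkl","wb"))
cv2.imwrite("pics/w2.png",s["img"][:,:,::-1])
print(st["clock"],st["q"],st["eef_pos"],Ro.from_quat(st["ee_rot"]).as_matrix(),st["grip_width"])
print(proj(s,[.6515,.1845,.098]))
E
```

```text
6.9667 [ 0.00233361  0.63777315 -0.58204951  1.44305639  0.36376543  1.16901362
 -1.02078477] [0.65713795 0.18108842 0.18162317] [[ 3.79262206e-01  9.25289223e-01  1.84410158e-04]
 [ 9.25289241e-01 -3.79262198e-01 -7.56006603e-05]
 [-1.26744279e-08  1.99305208e-04 -9.99999980e-01]] 0.08546223951579718
[311.19336006 246.46721892]
```

View pics/w2.png

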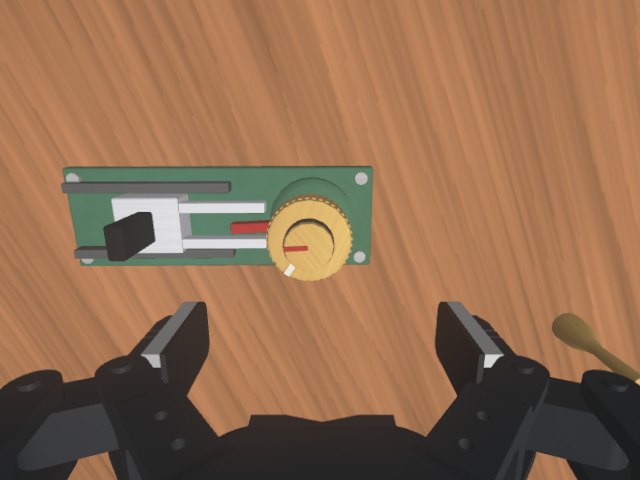

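The wrist view shows the index arm between the prongs. The barrel top is at (308,243), about 3 px from prediction, and the white mark at (290,271), about 60° short of the arm.

```bash
python3 - <<'E'
from h import *
w=pickle.load(open("w2.pkl","rb"));w1=pickle.load(open("w1.pkl","rb"))
R=np.array([[.3793,.9253],[.9253,-.3793]]);p=np.array([.65714,.18109])
for X in(atz(w,(308.5,243.5),.098),tri((w,(308.5,243.5)),(w1,(493,214)))[0],atz(w,(309,238),.084)): print(X,"tool",R@(X[:2]-p))
c,a,m=[atz(w,u,.084)[:2] for u in((309,238),(0,0),(290,271))]
v=R@(m-c);print(np.linalg.norm(v),np.arctan2(*v))
print("tab",R@(atz(w,(128,236),.088)[:2]-p))
E
```

```text
[0.65069794 0.18690196 0.098     ] tool [ 0.00293433 -0.00816531]
[0.65102908 0.18701305 0.10179841] tool [ 0.00316272 -0.00790105]
[0.65043836 0.18662143 0.084     ] tool [ 0.0025763 -0.0082991]
0.026372445770823885 -2.0839184399516943
tab [ 0.00499866 -0.12392634]
```

Barrel offset is tool (+3, −8) mm, and about 1.06 rad of turn is needed. I descend and then grip.

apply_moves --motion '[[[0.07,-0.2,0,0,0,0],[0,0,0.6,0,0,0],[0,0,0.6,0,0,0],[0,0,0.6,0,0,0],[0,0,0.6,0,0,0],[0,0,0.5,0,0,0],[0,0,0.32,0,0,0],[0,0,0,0,0,0]]]'

```text
clock: 7.68
eef_pos: [0.6493, 0.1858, 0.0496]
ee_rot: [0.831, 0.557, -0.002, -0.001]
contact_force: [-1.4, -0.5, 0.1]
grip_width: 0.0855
```

apply_moves --motion '[[[0,0,0,0,0,0],[0,0,0,0,0,0],[0,0,0,0,0,0],[0,0,0,0,0,0],[0,0,0,0,0,0],[0,0,0,0,0,0],[0,0,0,0,0,0],[0,0,0,0,0,0]]]' --hand 0

```text
clock: 8.35
eef_pos: [0.6508, 0.1876, 0.0548]
ee_rot: [0.831, 0.557, 0.001, -0.0]
contact_force: [-6.7, 0.8, 8.3]
grip_width: 0.0543
```

apply_moves --motion '[[[0,0,0,0,0,1],[0,0,0,0,0,1],[0,0,0,0,0,1],[0,0,0,0,0,1],[0,0,0,0,0,1],[0,0,0,0,0,1],[0,0,0,0,0,1],[0,0,0,0,0,0]]]'

```text
clock: 9.02
eef_pos: [0.6524, 0.1862, 0.0549]
ee_rot: [0.972, 0.235, 0.001, 0.0]
contact_force: [-1.2, -3.2, 7.0]
grip_width: 0.0544
```

apply_moves --motion '[[[0,0,0,0,0,0.5],[0,0,0,0,0,0.5],[0,0,0,0,0,0.5],[0,0,0,0,0,0.5],[0,0,0,0,0,0.5],[0,0,0,0,0,0.5],[0,0,0,0,0,0],[0,0,0,0,0,0]]]'

```text
clock: 9.68
eef_pos: [0.6527, 0.1853, 0.0548]
ee_rot: [0.996, 0.091, 0.001, 0.0]
contact_force: [-1.4, -4.8, 8.5]
grip_width: 0.0547
```

```bash
python3 - <<'E'
from h import *
from rig import env
st=env.read_state()
R=Ro.from_quat(st["ee_rot"]).as_matrix();print(st["clock"],st["q"],st["ft_torque"],st["contact_force"],np.arctan2(R[1,0],R[0,0]))
E
```

```text
9.6833 [-0.17993646  0.70813484 -0.28103493  1.58546284  0.23864536  0.87926391
 -1.93866793] [-0.81656508  0.3478624  -0.05659985] [-1.36310842 -4.79498088  8.46802762] 0.18136856539933602
```

apply_moves --motion '[[[0,0,0,0,0,0.3],[0,0,0,0,0,0.3],[0,0,0,0,0,0.3],[0,0,0,0,0,0.2],[0,0,0,0,0,0],[0,0,0,0,0,0],[0,0,0,0,0,0],[0,0,0,0,0,0]]]'

```text
clock: 10.35
eef_pos: [0.6527, 0.185, 0.0548]
ee_rot: [0.999, 0.037, 0.002, 0.001]
contact_force: [-1.1, -6.2, 8.8]
grip_width: 0.0546
```

```bash
python3 - <<'E'
from h import *
from rig import env
st=env.read_state()
R=Ro.from_quat(st["ee_rot"]).as_matrix();print(st["clock"],st["q"],st["ft_torque"],st["contact_force"],np.arctan2(R[1,0],R[0,0]))
E
```

```text
10.35 [-0.19729093  0.70456316 -0.25292996  1.58742879  0.21621217  0.87473887
 -2.02787851] [-1.12095425  0.39114579  1.4835253 ] [-1.08567525 -6.16868991  8.76825273] 0.07417247045666225
```

Torque jumped to 1.5 N m, so the ring is at its stop. I release, rise and look.

apply_moves --motion '[[[0,0,0,0,0,-0.1],[0,0,0,0,0,0],[0,0,0,0,0,0],[0,0,0,0,0,0],[0,0,0,0,0,0],[0,0,0,0,0,0],[0,0,0,0,0,0],[0,0,0,0,0,0]]]' --hand 1

```text
clock: 11.02
eef_pos: [0.6513, 0.1862, 0.0524]
ee_rot: [0.999, 0.04, -0.0, 0.0]
contact_force: [0.8, -0.9, -0.1]
grip_width: 0.0854
```

apply_moves --motion '[[[0,0,-0.4,0,0,0],[0,0,-0.6,0,0,0],[0,0,-0.8,0,0,0],[0,0,-0.8,0,0,0],[0,0,-0.8,0,0,0],[-0.2,0,0,0,0,0],[0,0,0,0,0,0],[0,0,0,0,0,0]]]'

```text
clock: 11.68
eef_pos: [0.643, 0.1855, 0.1883]
ee_rot: [0.999, 0.04, -0.0, 0.0]
contact_force: [0.7, -0.5, 0.2]
grip_width: 0.0854
```

```bash
python3 - <<'E'
from h import *
from rig import env
s,st=wrist(env);t=env.snapshot("top")
o=np.vstack([s["img"][120:400,100:540],cv2.resize(t["img"][140:310,330:430],None,fx=1.8,fy=1.8).repeat(1,0)[:300,:][:, :180].copy() if 0 else cv2.resize(t["img"][150:320,100:430],(440,227))])
o=cv2.resize(o,None,fx=1.18,fy=1.18)
cv2.imwrite("pics/w3.png",o[:,:,::-1]);print(st["clock"],st["eef_pos"],st["contact_force"],st["grip_width"])
pickle.dump(s,open("w3.pkl","wb"))
E
```

```text
11.6833 [0.64300264 0.18545101 0.18832335] [ 0.73755026 -0.54956849  0.23910738] 0.08535182040612808
```

View pics/w3.png

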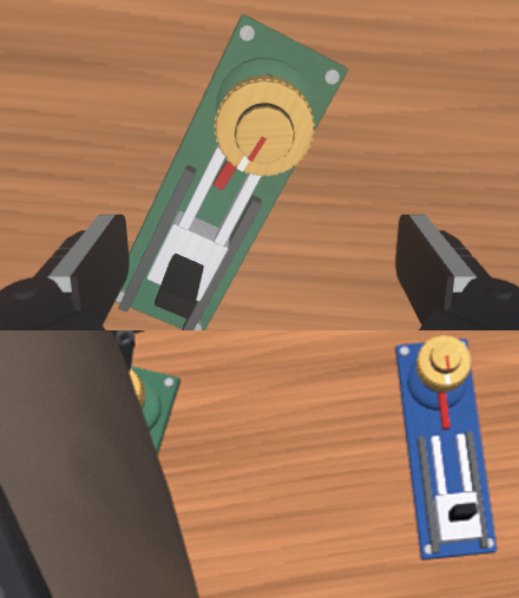

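The white mark lies in line with the red line on the barrel top, and the arm is between the prongs. The blue gauge looks unchanged, with its mark in line with its arm. One last numeric check of the barrel angle follows.

```bash
python3 - <<'E'
from h import *
s=pickle.load(open("w3.pkl","rb"))
f=lambda u,z:atz(s,(100+u[0]/1.18,120+u[1]/1.18),z)[:2]
a=lambda p,q:np.arctan2(*(p-q)[::-1])
print("barrel",a(f((264,139),.098),f((249,163),.098)),"mark",a(f((266,121),.084),f((243,164),.084)))
print("base",a(f((243,15),.012),f((118,300),.012)),a(f((347,70),.012),f((200,330),.012)))
b,t=f((265,127),.098),f((182,276),.088);print(np.linalg.norm(b-t),b,t)
E
```

```text
barrel -0.45996555113281234 mark -0.39732342891616124
base -0.3550174851691187 -0.3962379661353753
0.10882879285093609 [0.65436328 0.18474008] [0.55418989 0.2272724 ]
```

Barrel deviation is about 0.08 rad, within the fork's play and under 0.18. The tab is under 135 mm and the ring at its stop, so I hand in.

```bash
python3 -c "
from rig import env
print(env.close_job())"
```

```text
the job is handed in; nothing more can be done
None
```

The fork is home, the green lock ring is tight, and the job was handed in at about 12 s of the 40 s allowed. No verdict is reported, so the checks below are my own.

I pushed the fork by its tab with closed fingers until it stopped moving (19 N for the last 0.3 mm). I then gripped the lock ring and turned it about 1.05 rad clockwise. The wrist moment jumped from near zero to 1.5 N m, which I took as the hard stop. After that I released the ring and rose clear.

- **Ring:** the white mark lines up with the barrel's red line.
- **Barrel:** it sits about 0.08 rad from the slide's direction. That is the fork's own play, within the 0.18 limit.
- **Blue gauge:** it was not touched and looks unchanged.
- **Robot:** the last force reading was about 1 N, with the gripper open and clear of everything.

**Disagreement:** my rough picture readings put the tab 109–116 mm from the barrel axis, where the stop should give 125 mm. I put this down to picking the wrong point on the tab's top. The arm's position at the stop agrees with 125 mm, and every reading is under 135 mm.

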